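Tap the mended plates of a fossil bone flush, in order

ROBOT

A 6-joint arm with a two-finger parallel gripper is mounted at the origin on the work surface. World frame = base frame: x ahead of the robot, y to its left, z up, the work surface at z = 0. Lengths are in m, angles in rad, forces in N, time in s.
With the tool pointing down it reaches from about 0.325 to 0.9 m from the base axis. Payload 6.1 kg.
Tool frame: the origin (TCP) lies midway between the tips of the shut fingers; the grasp point (between the pads) lies 19 mm behind it; z points along the fingers, y is the line along which they close (so a half turn about z gives the same grasp; the last joint's range is limited). The gripper opens to 85 mm and grips with 20 to 120 N. Pads are 22 mm wide; open, the fingers measure 114 mm over their backs; the gripper's body (76 mm by 85 mm) begins 54 mm behind the grasp point. The pads swing forward as they close: fully open they stand 13 mm farther back than shut.
Start: joints at [1.052, 0.22, 1.526, -0, 1.395, -0.126], TCP at [0.239, 0.577, 0.231] pointing down, gripper open.
Joint ranges: [-2.98, 2.98], [-0.91, 2.08], [0.09, 2.57], [-1.24, 4.39], [0.2, 2.65], [-2.68, 2.68]. Speed limits (rad/s): [2.57, 2.57, 3.01, 3.14, 3.14, 3.14].

INTERFACE

Orientations are given as [roll, pitch, yaw] about the fixed x, y, z axes, in that order (R = Rz(yaw) Ry(pitch) Rx(roll)).
In Python, from plant import movep, move_l, set_joints, gripper_to, hold, inverse_kinematics, observe, get_image, get_calibration, Unreachable, job_done gives the robot as it stands. Calls block until the motion is done:
- movep(position, orientation): joint-space move of the TCP to a pose.
- move_l(position, feed=0.15, rotation=None, max_force=None): straight line of the TCP; rotation=None keeps the orientation; feed is the mean speed in m/s. With max_force (N) it stops when the force on the tool has changed by that much, and returns True; else False.
- set_joints(angles): joint-space move.
- gripper_to(opening, f_grip=None): finger opening in m; f_grip is the grip in N (None keeps the last); returns when the fingers have stopped.
- hold(seconds).
- inverse_kinematics(position, orientation): joint angles nearest the present ones, or None.
- observe(): the state.
- get_image(name): name is "scene" or "top" or "wrist"; returns (picture, depth): 420x560x3 uint8, red, green, blue; 420x560 float32, m along the optical axis (not along the pixel's ray), 0 where there is no reading.
- get_calibration(name): a dict with "intrinsics" (3x3 intrinsics, pixels), "dist_coeffs" ([k1, k2, p1, p2, k3] as OpenCV has them; the pictures are not rectified), "world_from_camera" (4x4, takes a point from camera to world coordinates). Camera axes: x right, y down, z forward; pixel columns grow to the right and rows downward; lengths in m; the calibration is good to about 2 mm. A picture is of the moment at which its call begins: read the wrist's pose just before it. get_calibration takes no time and is no camera call; for the wrist camera it gives the pose at the moment of the call.
A pose or a line that the arm cannot do raises Unreachable and nothing moves.
- job_done(): hands the job in; it is judged then, once.
The state is a dict: "time_s": time; "q": joint angles; "joint_velocities": joint speeds; "joint_torque": joint torques, N m; "eef_pos": TCP position; "tcp_rot": TCP orientation; "ft_force": force on the tool from outside, world axes, zero at the start; "torque": the same for the moment, N m; "opening": finger opening in m; "grasp_force": force on a finger pad.
Only numpy, scipy, OpenCV 4.12 (cv2) and the standard library are available. Lean on these libraries where they do the work, as an engineer would, in place of code of your own. Each camera call takes 0.05 s, during which the arm holds its last target. There are 200 camera calls.

TASK

Three mended plates on the big fossil bone stand a little proud of their seats: with shut fingertips tap each one down lightly until it is flush, first the round plate, then the long narrow one, then the three-cornered one. Do not touch the square plate, do not pull or lift any plate, leave the loose things on and beside the plaster jacket where they are, and finish clear of the bone.

Things in the scene. Friction and masses are not known exactly. Their poses are not given: they have to be found in the camera images.
- bone: olive-brown fossil limb bone, 540 mm long and about 120 to 150 mm wide, lying in a white plaster half-jacket 270 mm by 590 mm, fixed. Origin under its centre on the table; y runs along the bone, z up. The four plates stand in a row along its crest, about 110 mm apart, in any order; the mended crest is 135 mm above the table, the jacket's side ledges 60 mm.
- round_seat: pale filler seat, bedded in the bone's crest, around the round plate, a disc 58 mm in diameter. Origin at the middle of the plate, at the height of the seat's rim (the plate is flush when its top is at this height); z up. The rim is 6 to 8 mm wide. The whole seat with its plate is springy: it sinks about 0.5 mm per N pushed, at most 8 mm, and comes back when let go.
- round_plate (a joint): how far the round plate has been pressed down, m: 0 = its top stands 8 mm above the rim, 0.008 = flush with the seat rim, where it meets a stop in the seat. Starts at 0 to 0.0015. It slides straight down against a steady friction of about 3 N and stays where it is left; negative = pulled up out of its seat (not wanted).
- round_top (a point): centre of the top face of the brown, flat-topped round plate, a disc 58 mm in diameter; it moves with the plate. All four plates are of the same dark brown bone.
- long_seat: pale filler seat, bedded in the bone's crest, around the long narrow plate, 84 mm by 30 mm (its long side along the seat's y axis). Origin at the middle of the plate, at the height of the seat's rim (the plate is flush when its top is at this height); z up. The rim is 6 to 8 mm wide. The whole seat with its plate is springy: it sinks about 0.5 mm per N pushed, at most 8 mm, and comes back when let go.
- long_plate (a joint): how far the long plate has been pressed down, m: 0 = its top stands 8 mm above the rim, 0.008 = flush with the seat rim, where it meets a stop in the seat. Starts at 0 to 0.0015. It slides straight down against a steady friction of about 3 N and stays where it is left; negative = pulled up out of its seat (not wanted).
- long_top (a point): centre of the top face of the brown, flat-topped long narrow plate, 84 mm by 30 mm (its long side along the seat's y axis); it moves with the plate. All four plates are of the same dark brown bone.
- tri_seat: pale filler seat, bedded in the bone's crest, around the three-cornered plate, an equal-sided triangle with sides of 66 mm (each corner 38 mm from its centre). Origin at the middle of the plate, at the height of the seat's rim (the plate is flush when its top is at this height); z up. The rim is 6 to 8 mm wide. The whole seat with its plate is springy: it sinks about 0.5 mm per N pushed, at most 8 mm, and comes back when let go.
- tri_plate (a joint): how far the three-cornered plate has been pressed down, m: 0 = its top stands 8 mm above the rim, 0.008 = flush with the seat rim, where it meets a stop in the seat. Starts at 0 to 0.0015. It slides straight down against a steady friction of about 3 N and stays where it is left; negative = pulled up out of its seat (not wanted).
- tri_top (a point): centre of the top face of the brown, flat-topped three-cornered plate, an equal-sided triangle with sides of 66 mm (each corner 38 mm from its centre); it moves with the plate. All four plates are of the same dark brown bone.
- square_seat: pale filler seat, bedded in the bone's crest, around the square plate, 46 mm by 46 mm, to be left alone. Origin at the middle of the plate, at the height of the seat's rim (the plate is flush when its top is at this height); z up. The rim is 6 to 8 mm wide. The whole seat with its plate is springy: it sinks about 0.5 mm per N pushed, at most 8 mm, and comes back when let go.
- square_plate (a joint): how far the square plate has been pressed down, m: 0 = its top stands 8 mm above the rim, 0.008 = flush with the seat rim, where it meets a stop in the seat. Starts at 0 to 0.0015. It slides straight down against a steady friction of about 3 N and stays where it is left; negative = pulled up out of its seat (not wanted).
- square_top (a point): centre of the top face of the brown, flat-topped square plate, 46 mm by 46 mm, to be left alone; it moves with the plate. All four plates are of the same dark brown bone.
- vial_mid (a point): middle of a small glass vial with black cap, 24 mm diameter, 50 mm tall, loose on the jacket's ledge on the robot's side (bystander, loose)
- chip_mid (a point): middle of a loose bone chip, 26 by 40 by 20 mm, on the same ledge (bystander, loose)
- jar_mid (a point): middle of a glass jar, 84 mm diameter, 120 mm tall, on the table beyond the right end of the jacket (bystander, loose)
- glue_mid (a point): middle of a white nozzle bottle, 36 mm diameter, 90 mm tall, on the same ledge (bystander, loose)
- pick_grip (a point): handle of a pick with black handle, about 200 mm long, lying along the same ledge (bystander, loose)
- brush_grip (a point): handle of a wooden brush lying on the table beyond the left end of the jacket (bystander, loose)

How it is judged:
On the way, in this order (a step that is already met when the one before it is completed fails the run):
1. the round plate is flush, the long and three-cornered ones still stand proud (value of joint round_plate above 0.0055 m and value of joint each of long_plate, tri_plate below 0.0035 m), for 0.1 s.
2. the long narrow plate is flush too, the three-cornered one still stands proud (value of joint each of round_plate, long_plate above 0.0055 m and value of joint tri_plate below 0.0035 m), for 0.1 s.
3. the three-cornered plate is flush too (value of joint each of round_plate, long_plate, tri_plate above 0.0055 m), for 0.1 s.
At the end, for the whole second after the job is handed in: The round, long narrow and three-cornered plates are flush (pressed down at least 5.5 of 8 mm, so within 2.5 mm of the rim), the square plate is still proud (pressed less than 3 mm), and the loose things are within 25 mm of where they stood (all of step 3 and value of joint square_plate below 0.003 m and not (distance of any of vial_mid, chip_mid, jar_mid, glue_mid, pick_grip, brush_grip from where it was at the start of the episode above 0.025 m)); the robot touches nothing.
It fails at once if a plate is pressed down out of order (3.5 mm or more before the one before it is flush) ((value of joint round_plate below 0.0055 m and value of joint any of long_plate, tri_plate above 0.0035 m) or (value of joint long_plate below 0.0055 m and value of joint tri_plate above 0.0035 m)).
It fails at once if a plate or its seat is pushed harder than 25 N (contact force between any of round_seat, long_seat, tri_seat, square_seat and anything else above 25 N).
It fails at once if the square plate is touched with more than 0.5 N (contact force between square_seat and anything else above 0.5 N).
It fails at once if a plate is pulled up out of its seat by more than 3 mm (value of joint any of round_plate, long_plate, tri_plate, square_plate below -0.003 m).
It fails at once if a loose thing is moved by more than 25 mm (distance of any of vial_mid, chip_mid, jar_mid, glue_mid, pick_grip, brush_grip from where it was at the start of the episode above 0.025 m).
It also fails if it takes over 56 s, if anything falls off the work surface, if the arm or the gripper's body presses on something with over 40 N, if the wrist force passes 120 N, or if a joint passes its speed limit or range.

## Working session

There is one attempt and no reset: what is moved stays moved. The work goes in short steps, each a Python script; the robot and the scene stay as the last script left them, time stands still between calls to the robot, and variables do not carry over. Pictures are saved under pics/ and viewed, at most 10 in all, crops included, and the job is handed in when it is done.

```bash
mkdir -p pics
cat > h.py <<'E'
import numpy as np, cv2
from plant import *
def snap(n,f):
    c=get_calibration(n); p,d=get_image(n); cv2.imwrite(f'pics/{f}.png',p[:,:,::-1]); np.savez(f'{f}.npz',p=p,d=d,K=c['intrinsics'],D=c['dist_coeffs'],T=c['world_from_camera'])
def px(f,u,v,z=None):
    s=np.load(f'{f}.npz'); x,y=cv2.undistortPoints(np.array([[[u,v]]],float),s['K'],s['D'])[0,0]
    T=s['T']; d=s['d'][int(v),int(u)]
    if z is not None: r=T[:3,:3]@[x,y,1]; d=(z-T[2,3])/r[2]
    return T[:3,:3]@(np.array([x,y,1])*d)+T[:3,3]
E
python3 - <<'E'
from h import *
snap('top','top0'); snap('scene','scene0'); print(observe())
E
```

```text
{'time_s': 0.1, 'q': array([ 1.05188166e+00,  2.21187600e-01,  1.52749415e+00,  2.92644742e-05,
        1.39469232e+00, -1.26119367e-01]), 'joint_velocities': array([ 0.00121308, -0.00211376, -0.00243711, -0.00094498, -0.00061263,
       -0.00083188]), 'joint_torque': array([ 1.84989061e-03, -4.98244464e+01, -3.90546870e+01,  1.48363557e-05,
        5.62700341e-03,  5.20177053e-06]), 'eef_pos': array([0.23896766, 0.57692516, 0.230285  ]), 'tcp_rot': array([-3.13982901e+00, -2.52649772e-04,  2.74879198e+00]), 'ft_force': array([-0.47121744, -0.48811607, -0.65365451]), 'torque': array([-0.01812681, -0.01532441, -0.00557274]), 'grasp_force': 0.0, 'opening': 0.0855139931721045}
```

View pics/top0.png

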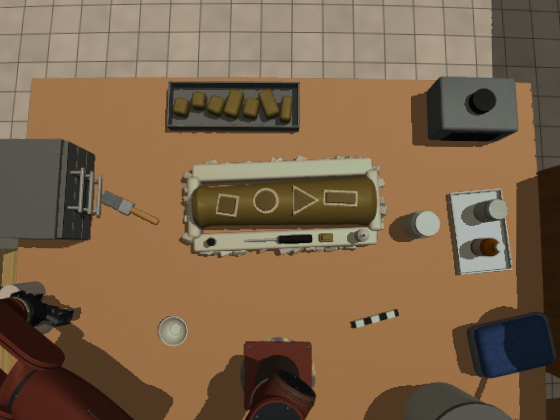

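View pics/scene0.png

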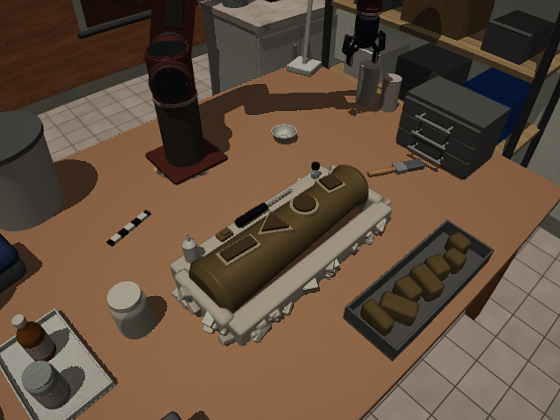

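The top view shows, left to right along the bone: square (228,206), round (266,200), triangle centre (~303,200) and long (340,198). The vial, pick, chip and glue stand on the near ledge, with the jar at right and the brush at left. Next I'll go above the bone and look with the wrist camera.

Run:
```python
from h import *
for n,u,v in [('sq',228,206),('round',266,200),('tri',303,200),('long',340,198)]:
    print(n,px('top0',u,v),px('top0',u,v,.142))
r=px('top0',290,200,.142)
gripper_to(0.0)
for yaw in (np.pi/2,-np.pi/2,np.pi,0):
    q=inverse_kinematics([r[0],r[1],.36],[np.pi,0,yaw]); print(yaw,q)
movep([r[0]-.04,r[1],.36],[np.pi,0,np.pi])
hold(.3);snap('wrist','w0'); o=observe(); print(o['eef_pos'],o['tcp_rot'],o['q'],o['time_s'],o['ft_force'],o['opening'])
```

```text
sq [0.50968396 0.14496339 0.14539395] [0.51001214 0.14540587 0.142     ]
round [0.5281008  0.03724553 0.14307422] [0.52822127 0.03728703 0.142     ]
tri [ 0.52938281 -0.06829137  0.14039565] [ 0.52920156 -0.06820972  0.142     ]
long [ 0.53560185 -0.17348925  0.14480773] [ 0.5359351  -0.17388393  0.142     ]
1.5707963267948966 [-0.20773386 -0.06218354  1.588518    0.          1.6152582  -0.20773386]
-1.5707963267948966 None
3.141592653589793 [-0.20773386 -0.06218354  1.588518    0.          1.6152582  -1.77853019]
0 [-2.07733858e-01 -6.21835397e-02  1.58851800e+00 -4.44089210e-16
  1.61525820e+00  1.36306247e+00]
[ 0.48889584 -0.03088476  0.35992597] [ 3.14151080e+00 -9.75930862e-05 -3.14112933e+00] [-2.24275881e-01 -1.61388357e-01  1.67957296e+00  5.81289043e-05
  1.62352143e+00 -1.79553247e+00] 3.6 [-0.68025399  0.05587037 -0.50373706] 0.00023099856589543552
```

View pics/w0.png

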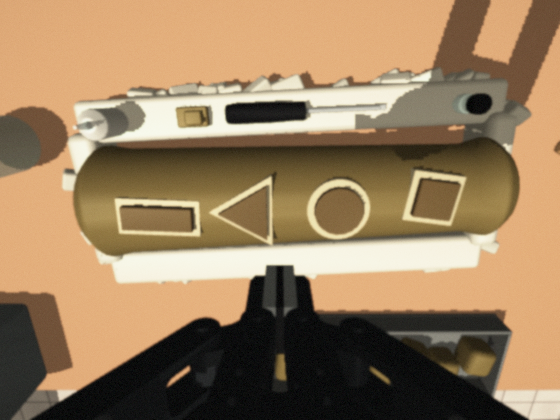

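The wrist view shows the long plate centred at about (156,219), the triangle centroid at about (252,211), the round plate at about (338,210) and the square at (437,200). The fingers close along the bone's axis, which suits the narrow plate.

```bash
cat >> h.py <<'E'
def tap(P,F=9):
    move_l([P[0],P[1],.22],feed=.15); move_l([P[0],P[1],.155],feed=.06); hold(.3)
    f0=observe()['ft_force'][2]
    hit=move_l([P[0],P[1],.127],feed=.012,max_force=F); o=observe(); print('hit',hit,'tcp',o['eef_pos'],'dF',o['ft_force'][2]-f0)
    hold(.2); move_l([P[0],P[1],.22],feed=.08); print('t',observe()['time_s'])
E
python3 - <<'E'
from h import *
for n,u,v in [('round',338,210),('long',156,219),('tri',252,211)]: print(n,px('w0',u,v),px('w0',u,v,.142))
P=px('w0',338,210,.142); tap(P)
move_l([P[0]-.04,P[1],.32]); hold(.2); snap('wrist','w1')
# plate vs rim heights
for n,u,v in [('round',338,210),('long',156,219),('tri',252,211)]:
    p=px('w0',u,v,.142); s=np.load('w1.npz'); T=s['T']; c=T[:3,:3].T@(p-T[:3,3]); q=cv2.projectPoints(c.reshape(1,3),np.zeros(3),np.zeros(3),s['K'],s['D'])[0].ravel(); print(n,q)
    if 0<q[0]<560 and 0<q[1]<420: print(px('w1',*q))
E
```

```text
round [0.52469161 0.03780434 0.14335271] [0.52514668 0.03806045 0.142     ]
long [ 0.5354351  -0.17345113  0.14400437] [ 0.53617058 -0.17424974  0.142     ]
tri [ 0.52612158 -0.06157789  0.14261817] [ 0.52633158 -0.06163146  0.142     ]
hit True tcp [0.52521346 0.03805228 0.13440292] dF 4.126125387093506
t 9.3667
round [278.51007455 226.91184667]
[0.52704891 0.03805255 0.13712782]
long [ 77.732159   236.80785818]
[ 0.53572331 -0.17355026  0.1430528 ]
tri [183.19786372 228.06014584]
[ 0.52550102 -0.06097222  0.14410734]
```

View pics/w1.png

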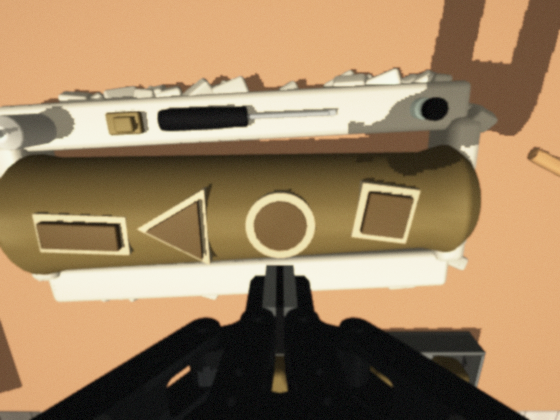

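The round plate looks nearly flush: its top is about 0.137 by depth, with 0.135 being flush. I'll press it once more, deeper and slower, to be sure.

```bash
cat >> h.py <<'E'
def tap(P,F=13,zend=.130):
    move_l([P[0],P[1],.20],feed=.15); move_l([P[0],P[1],.150],feed=.06); hold(.2)
    f0=observe()['ft_force'][2]
    hit=move_l([P[0],P[1],zend],feed=.008,max_force=F); hold(.2); o=observe(); print('hit',hit,'tcp',o['eef_pos'],'dF',o['ft_force'][2]-f0)
    move_l([P[0],P[1],.20],feed=.08); print('t',observe()['time_s'])
E
python3 - <<'E'
from h import *
P=px('w0',338,210,.142); tap(P)
move_l([P[0]-.04,P[1]-.05,.32]); hold(.2); snap('wrist','w2')
s=np.load('w2.npz'); T=s['T']
for n,u,v in [('round',338,210),('long',156,219),('tri',252,211)]:
    p=px('w0',u,v,.139); c=T[:3,:3].T@(p-T[:3,3]); q=cv2.projectPoints(c.reshape(1,3),np.zeros(3),np.zeros(3),s['K'],s['D'])[0].ravel()
    H=[px('w2',q[0]+i,q[1]+j)[2] for i in range(-8,9,2) for j in range(-6,7,2)]; print(n,q,np.median(H))
    if n=='round':
        for r in (27,30,32,34,36): print(r,np.median([px('w2',q[0]+r*np.cos(a),q[1]+r*np.sin(a))[2] for a in np.linspace(0,6.28,40)]))
E
```

```text
hit True tcp [0.5252131  0.03805018 0.13439182] dF 4.880101441979161
t 15.7
round [326.07906591 226.83344606] 0.13644935890510973
27 0.1349492874419191
30 0.13483088399401197
32 0.13469096372892683
34 0.1310371038450088
36 0.12806377910622133
long [124.88064623 236.65661392] 0.14347891208184582
tri [230.85582301 227.9457888 ] 0.1436430567695493
```

Run:
```python
from h import *
P=px('w0',338,210,.142)
move_l([P[0],P[1],.20]); move_l([P[0],P[1],.143],feed=.06); hold(.2)
f0=observe()['ft_force'][2]
for z in np.arange(.139,.1299,-.001):
    h=move_l([P[0],P[1],z],feed=.01,max_force=16); o=observe(); F=o['ft_force'][2]-f0; print('%.4f %s %.4f %.2f'%(z,h,o['eef_pos'][2],F))
    if F>13: break
hold(.1); o=observe(); print(o['eef_pos'][2],o['ft_force']-f0)
move_l([P[0],P[1],.2],feed=.08); print(observe()['time_s'])
```

```text
0.1390 False 0.1389 -0.01
0.1380 False 0.1380 0.67
0.1370 False 0.1369 0.78
0.1360 False 0.1359 0.67
0.1350 False 0.1351 1.94
0.1340 False 0.1344 4.86
0.1330 False 0.1343 11.33
0.1320 False 0.1342 17.52
0.13415296627143655 [-6.76712496 -0.15288733 17.25987346]
22.7667
```

At TCP z≈0.1344 the tips meet something stiff. The plate's resting top dropped about 7 mm (0.1434 to 0.1364), which is within tolerance. The round plate is done, so next is the long plate, with a depth check afterwards.

```bash
cat >> h.py <<'E'
def tap2(P,Fs=8):
    a=observe()['eef_pos']; move_l([a[0],a[1],.2]); move_l([P[0],P[1],.20],feed=.2); move_l([P[0],P[1],.147],feed=.06); hold(.2)
    f0=observe()['ft_force'].copy()
    for z in np.arange(.143,.1299,-.001):
        h=move_l([P[0],P[1],z],feed=.015,max_force=14); o=observe(); F=o['ft_force']-f0; print('%.4f %s %.4f'%(z,h,o['eef_pos'][2]),F.round(1))
        if F[2]>Fs or h: break
    snap('scene','press')
    move_l([P[0],P[1],.2],feed=.1); print(observe()['time_s'])
def look(f,dx=-.04,dy=0):
    a=observe()['eef_pos']; move_l([a[0]+dx,a[1]+dy,.32],feed=.25); hold(.15); snap('wrist',f); s=np.load(f+'.npz'); T=s['T']
    for n,u,v in [('round',338,210),('long',156,219),('tri',252,211),('sq',437,200)]:
        p=px('w0',u,v,.139); c=T[:3,:3].T@(p-T[:3,3]); q=cv2.projectPoints(c.reshape(1,3),np.zeros(3),np.zeros(3),s['K'],s['D'])[0].ravel()
        if 20<q[0]<540: print(n,q,np.median([px(f,q[0]+i,q[1]+j)[2] for i in range(-8,9,2) for j in range(-6,7,2)]))
    print(observe()['time_s'])
E
python3 - <<'E'
from h import *
tap2(px('w0',156,219,.142)); look('w3',dy=.08)
E
```

```text
0.1430 False 0.1428 [-0.5  0.1  0.3]
0.1420 False 0.1422 [-1.1  0.5  1.4]
0.1410 False 0.1412 [-0.1 -0.1  2.4]
0.1400 False 0.1400 [-1.1  0.7  1.8]
0.1390 False 0.1390 [0.1 0.3 2.1]
0.1380 False 0.1380 [0.2 0.1 2.2]
0.1370 False 0.1370 [ 0.3 -0.2  3. ]
0.1360 False 0.1360 [0.1 0.6 1.2]
0.1350 False 0.1350 [1.6 0.1 2.9]
0.1340 False 0.1344 [-0.7 -0.1  5.4]
0.1330 False 0.1343 [-3.1  1.3 11.4]
29.25
round [405.97337086 218.22087419] 0.1362895004455696
long [201.4272204  228.59085665] 0.13620481991137434
tri [309.61527011 219.50160269] 0.14373748001946957
sq [517.30959485 206.88986058] 0.1439063876693859
30.2
```

View pics/press.png

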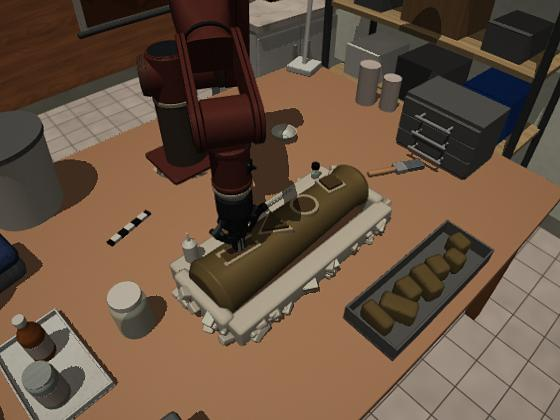

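The scene picture shows the fingertips pressing the long plate and clear of the loose things. Depth puts round and long both down to about 0.136, with tri and square still at about 0.144. The triangle is next.

Run:
```python
from h import *
tap2(px('w0',252,211,.142)); look('w4')
```

```text
0.1430 False 0.1428 [-0.8  0.8 -0. ]
0.1420 False 0.1422 [-0.5 -0.5  1. ]
0.1410 False 0.1412 [-0.9 -0.3  2.6]
0.1400 False 0.1400 [-1.4  0.4  2.2]
0.1390 False 0.1390 [-0.4  0.3  2.1]
0.1380 False 0.1380 [ 0.1 -0.6  2.8]
0.1370 False 0.1370 [ 0.4 -0.5  1.1]
0.1360 False 0.1360 [ 0.8 -0.5  2.6]
0.1350 False 0.1350 [0.8 0.3 1.9]
0.1340 False 0.1344 [-0.8  0.3  4.4]
0.1330 False 0.1343 [-3.4  1.2 11.7]
36.5417
round [373.28871349 227.61738568] 0.136319758231714
long [170.64730385 237.6566985 ] 0.13617932979935593
tri [277.67011354 228.81186871] 0.13646894885550825
sq [483.54971181 216.53892555] 0.14364643600324956
37.4
```

View pics/w4.png

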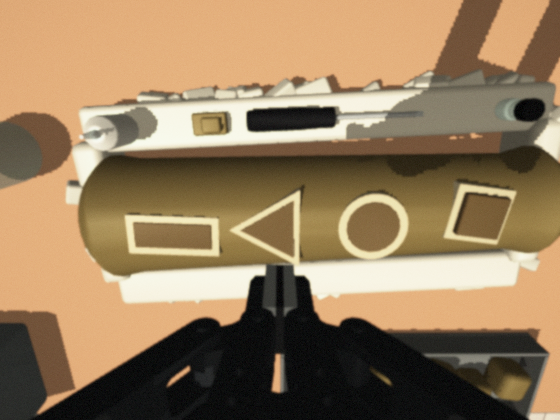

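The long (172,235), triangle (277,229) and round (373,226) plates are down at about 0.136. The square (481,214) is still proud at 0.1436, the loose things on the near ledge are where they were, and the arm is clear of the bone.

```bash
python3 -c "
from plant import *
print(job_done())"
```

```text
the job is handed in; nothing more can be done
None
```

I tapped down the round, long and three-cornered plates in that order and handed the job in at about 37 s; depth puts each about 1 to 1.5 mm above the rim (limit 2.5 mm), with the square plate untouched, the ledge items unmoved in the last picture and the arm clear of the bone, but no verdict came back.

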